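Turn the specimen jar's label to the reader and read it

TASK

Roll the amber specimen jar round on its turntable, dragging the edge of its lid with a fingertip, until its label faces the reader head squarely. Press only lightly, never harder than about one and a half kilograms' weight, since the jar is glass on a soft spring. Then, and only once the label faces the reader, press the green read button fully down and let it go, leaving the jar facing the reader and the other bench things where they stand.

Things in the scene. Friction and masses are not known exactly. Their poses are not given: they have to be found in the camera images.
- stand: Fixed cream reading station. Origin on the bench straight below the jar's turning axis; z up, x points level from the jar to the reader head. Over the origin, on a steel turntable 104 mm wide, stands the amber glass jar, 92 mm in diameter, 64 mm high, with a flat smooth white lid 96 mm in diameter, 16 mm thick, too wide to grasp.
- lid_low (a point): Point on the turning axis, fixed to the station, 146 mm above the bench: the lowest place of the lid's top. The real top is 0 to 24 mm higher, as the column is set anew each time, and the turntable leans up to 0.045 rad either way about the station's x axis. Neither is measured: feel for the lid.
- reader_window (a point): Centre of the reader head's black window, which faces the jar, 122 mm from the jar's axis and 46 mm above the bench. The head is a fixed cream block 55 x 90 mm behind the window, its top 70 mm above the bench, with an orange line on top.
- turntable (a point): Point on the turning axis at the top of the fixed housing, 40 mm above the bench. Turntable and jar sink along the axis on a spring: 5 N per mm, 8 mm at most. Bearing drag 0.10 N m; it stays where left. A fingertip 36 mm from the axis drags it round when pressing with about 7 N or more; the jar lags by a tenth (fingertip turning along) to a half. Over 16 N on the jar is too hard.
- jar (a joint): Angle of the jar on its turntable (rad), growing counter-clockwise seen from above. At 0 the centre of the label (paper label with an orange band on top, and an orange stripe on the lid above its centre) faces straight away from the reader head; at +3.14 or -3.14 it faces the reader squarely. Stops at +3.7 and -3.7.
- read_top (a point): Centre of the top face of the green push button, 28 mm in diameter, on the top of a fixed cream control box 130 x 110 mm and 60 mm high; the button's top is 78 mm above the bench. It is pressed straight down, 6 mm of travel, 5 N when fully down, and springs back.
- read (a joint): Travel of the read button (m): 0 released, 0.006 fully down.
- slidebox: Bystander: loose blue slide box 110 x 90 mm, 35 mm high; origin at the centre of its underside. Stands at one side of the station, the control box at the other; which is where changes.
- reagent: Bystander: loose green reagent bottle with a red cap, 54 mm in diameter, 115 mm high; origin at the centre of its underside.
- petri: Bystander: two stacked glass culture dishes, 90 mm in diameter, 28 mm high together; origin at the centre of the underside.
Not all that is in view belongs to the job. What is shaped like the part that bears read_top but brown or red is not meant.

How it is judged:
By the outcome, as a careful person would: the job done as asked, in the order asked, and still so for the second after the job is handed in, with the robot touching nothing.
It also fails if it takes over 67 s, if anything falls off the work surface, if the arm or the gripper's body presses on something with over 40 N, if the wrist force passes 120 N, or if a joint passes its speed limit or range.

ROBOT

A 6-joint arm with a two-finger parallel gripper is mounted at the origin on the work surface. World frame = base frame: x ahead of the robot, y to its left, z up, the work surface at z = 0. Lengths are in m, angles in rad, forces in N, time in s.
With the tool pointing down it reaches from about 0.35 to 0.975 m from the base axis. Payload 7.1 kg.
Tool frame: the origin (TCP) lies at the very end of the fingers, on their centre line; the grasp point (between the pads) lies 19 mm behind it; z points along the fingers, y is the line along which they close (so a half turn about z gives the same grasp; the last joint's range is limited). The gripper opens to 88 mm and grips with 3 to 60 N. Pads are 20 mm wide; open, the fingers measure 115 mm over their backs; the gripper's body (75 mm by 178 mm) begins 61 mm behind the grasp point.
Start: joints at [1.157, 0.423, 1.63, -0, 1.089, -0.019], TCP at [0.24, 0.577, 0.223] pointing down, gripper open.
Joint ranges: [-3, 3], [-0.9, 2.11], [0.09, 2.58], [-1.31, 4.45], [0.11, 2.69], [-2.54, 2.54]. Speed limits (rad/s): [2.39, 2.39, 3.01, 3.14, 3.14, 3.14].

INTERFACE

Orientations are given as a unit quaternion [x, y, z, w].
In Python, from cell import arm gives the robot as it stands.
- The arm moves only by the tool servo_tool, never from a script. Its argument "increments" is a list of rows, each an object of numbers: "dx", "dy", "dz": the shift along the tool's x, y, z in m; "wx", "wy", "wz": the turn, a rotation vector about the tool's x, y, z in degrees. A call has 1 to 20 rows; each row is the pose to reach, as a shift and turn from the pose commanded when the call began, along the tool's axes at that moment; what a row does not reach only later rows make up. A row lasts 1/8 s, in which the tool goes at most 62.5 mm and 10.7 degrees, less where a joint would pass 70% of its speed; a pose out of reach is approached as far as the arm can. A call with a gripper value outside its range is refused whole. "jaw" is the opening, from -1 (shut) to 1 (fully open), set as the call begins (left out, the last holds). The fingers move at their own pace and stop on an object; "grip_force" is the grip in N (left out, the last holds). Time passes only in rows, so rows that repeat a pose let the fingers close. It gives the time, the measured TCP pose, the force, the opening and the grip force at its end, in the units of the state.
- arm.read_state(): the state, without advancing time (a new reading comes with each control period).
- arm.grab_frame(name): name is "scene" or "top" or "wrist"; returns a dict with "pixels" (420x560x3 uint8, red, green, blue), "range_z" (420x560 float32, m along the optical axis (not along the pixel's ray), 0 where there is no reading), "K" (3x3 intrinsics, pixels), "T" (4x4, takes a point from camera to world coordinates); the wrist camera has in their place "mount" (4x4, takes a point from camera to tool coordinates, whose origin is the TCP and whose axes are the flange's). Camera axes: x right, y down, z forward; pixel columns grow to the right and rows downward; lengths in m; the calibration is good to about 2 mm. A picture is of the moment at which its call begins: read the wrist's pose just before it.
- arm.sign_off(): hands the job in; it is judged then, once.
The state is a dict: "t": time; "qpos": joint angles; "dq": joint speeds; "effort": joint torques, N m; "tool_pos": TCP position; "tcp_rot": TCP orientation; "ft_force": force on the tool from outside, world axes, zero at the start; "torque": the same for the moment, N m; "opening": finger opening in m; "finger_force": force on a finger pad.
Only numpy, scipy, OpenCV 4.12 (cv2) and the standard library are available. Lean on these libraries where they do the work, as an engineer would, in place of code of your own. Each camera call takes 0.05 s, during which the arm holds its last target. There are 200 camera calls.

## Working session

There is one attempt and no reset: what is moved stays moved. The work goes in short steps, Python scripts to look and compute and a tool call to move; the robot and the scene stay as the last step left them, time stands still between calls to the robot, and variables do not carry over. Pictures are saved under pics/ and viewed, at most 10 in all, crops included, and the job is handed in when it is done.

Besides the shell and the picture viewer there is one more tool, called after "Request:" as name(argument=value, ...), one argument or row to a line, values as JSON. servo_tool: Moves the arm, as the interface text tells. Its arguments: {"type":"object","properties":{"increments":{"type":"array"},"jaw":{"type":"number"},"grip_force":{"type":"number"}},"required":["increments"]}

```bash
mkdir -p pics
python3 - <<'E'
from cell import arm
import cv2, numpy as np
s=arm.read_state(); print(s)
for n in("scene","top"):
    f=arm.grab_frame(n); cv2.imwrite(f"pics/{n}0.png",f["pixels"][...,::-1]); np.savez(f"pics/{n}0.npz",**f)
    print(n,f["K"].tolist(),f["T"].round(3).tolist())
E
```

```text
{'t': 0.0, 'qpos': array([ 1.15699225e+00,  4.23891361e-01,  1.63064668e+00, -5.18350669e-06,
        1.08863391e+00, -1.89940162e-02]), 'dq': array([ 0.00105984, -0.00069012,  0.00111966,  0.00185859,  0.00076479,
       -0.00033048]), 'effort': array([-1.12520720e-03, -5.44618535e+01, -2.73666215e+01,  6.43422687e-02,
        2.27850740e-02, -1.10058850e-04]), 'tool_pos': array([0.24014906, 0.57642697, 0.22188719]), 'tcp_rot': array([ 1.96124182e-01,  9.80578748e-01, -7.71722876e-04, -1.67306518e-04]), 'ft_force': array([ 0.18235745, -0.00674333, -0.24410886]), 'torque': array([ 0.00290979,  0.0165419 , -0.02877794]), 'finger_force': 0.0, 'opening': 0.087854614078718}
scene [[395.4721191646398, 0.0, 279.099630867375], [0.0, 395.4721191646398, 211.2475824948919], [0.0, 0.0, 1.0]] [[0.295, 0.603, -0.741, 1.227], [0.955, -0.202, 0.216, -0.265], [-0.019, -0.772, -0.635, 0.656], [0.0, 0.0, 0.0, 1.0]]
top [[483.11780421603504, 0.0, 272.548307708492], [0.0, 483.11780421603504, 213.16851926089137], [0.0, 0.0, 1.0]] [[-0.024, -0.998, 0.05, 0.483], [-1.0, 0.024, 0.009, -0.075], [-0.011, -0.05, -0.999, 1.296], [0.0, 0.0, 0.0, 1.0]]
```

View pics/top0.png

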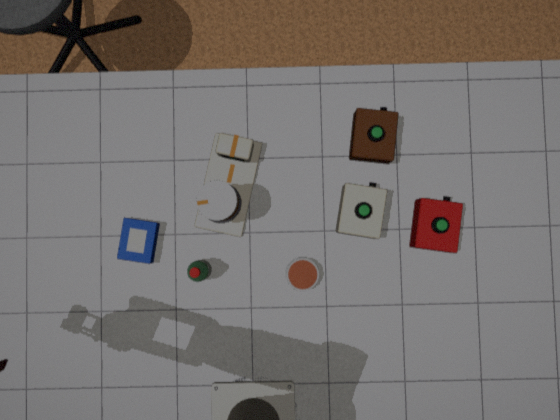

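View pics/scene0.png

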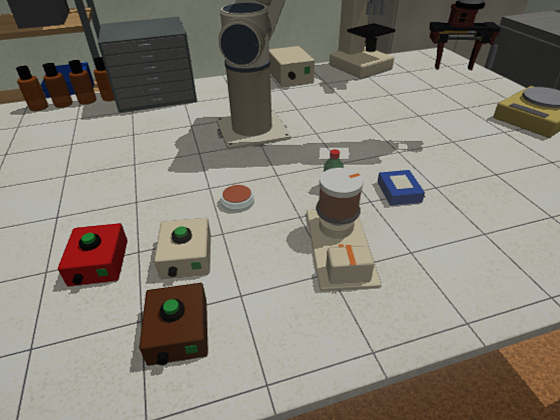

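The top view shows the station: lid at about (220,201) with its orange stripe at (203,202), and the reader head at (235,146). There are three button boxes: cream (362,210), brown (374,134) and red (437,224). Only the cream one, standing opposite the blue slide box (139,240), fits the description. I'll measure these and check them in an enlarged crop.

```bash
cat > h.py <<'E'
import numpy as np, cv2
def cloud(f):
    z=f["range_z"].astype(float); v,u=np.mgrid[:z.shape[0],:z.shape[1]]
    K=f["K"]; p=np.stack([(u-K[0,2])/K[0,0]*z,(v-K[1,2])/K[1,1]*z,z],-1)
    return p@f["T"][:3,:3].T+f["T"][:3,3]
def masks(f):
    hsv=cv2.cvtColor(f["pixels"],cv2.COLOR_RGB2HSV); h,s,v=hsv[...,0],hsv[...,1],hsv[...,2]
    return dict(orange=(h>8)&(h<22)&(s>150)&(v>120), green=(h>50)&(h<75)&(s>130)&(v>60), white=(s<40)&(v>120))
E
python3 - <<'E'
from h import *
for n in("scene","top"):
    f=dict(np.load(f"pics/{n}0.npz")); P=cloud(f); M=masks(f); ok=f["range_z"]>0
    print(n)
    for c in("orange","green"):
        k,l,st,ce=cv2.connectedComponentsWithStats((M[c]&ok&(P[...,0]<0.9)).astype(np.uint8))
        for i in range(1,k):
            q=P[l==i]
            if st[i,4]>12 and abs(q[:,1]).max()<.8: print(c,ce[i].round(),st[i,4],np.median(q,0).round(4),'ext',(q.max(0)-q.min(0)).round(3))
    # high points near lid
    a=ok&(P[...,2]>.13)&(P[...,2]<.19)&(abs(P[...,0]-.5)<.12)&(abs(P[...,1]-.05)<.12)
    k,l,st,ce=cv2.connectedComponentsWithStats(a.astype(np.uint8))
    for i in range(1,k):
        if st[i,4]>50:
            q=P[l==i]; z=np.median(q[:,2]); q=q[abs(q[:,2]-z)<.006]
            A=np.c_[q[:,:2],np.ones(len(q))]; c=np.linalg.lstsq(A,q[:,2],rcond=None)[0]
            cc,r=cv2.minEnclosingCircle((q[:,:2]*1000).astype(np.float32))
            print('lid',ce[i].round(),st[i,4],'z',z,'plane',c.round(4),'circ',cc,r,'mean',q.mean(0))
f=dict(np.load("pics/top0.npz")); im=f["pixels"][...,::-1]
cv2.imwrite("pics/crop.png",cv2.resize(im[100:290,100:480],None,fx=2.1,fy=2.1,interpolation=cv2.INTER_CUBIC))
E
```

```text
scene
orange [354. 175.] 21 [0.5722 0.1009 0.1531] ext [0.007 0.022 0.003]
orange [350. 255.] 102 [0.7229 0.0313 0.0696] ext [0.056 0.024 0.005]
green [180. 230.] 76 [ 0.551  -0.2928  0.0807] ext [0.029 0.027 0.014]
green [ 87. 237.] 86 [ 0.5087 -0.4855  0.0808] ext [0.048 0.031 0.023]
green [170. 305.] 155 [ 0.7461 -0.3314  0.0804] ext [0.044 0.027 0.024]
green [191. 346.] 13 [ 0.8154 -0.3095  0.0438] ext [0.004 0.017 0.004]
lid [340. 182.] 1012 z 0.15244269239423447 plane [-0.0142  0.0003  0.1607] circ (577.5955810546875, 68.46257019042969) 48.71027374267578 mean [0.57990949 0.06666627 0.15249143]
top
orange [234. 146.] 61 [0.7195 0.0311 0.0721] ext [0.05  0.016 0.011]
orange [230. 173.] 47 [0.6586 0.048  0.0145] ext [0.043 0.015 0.009]
orange [202. 202.] 18 [0.5715 0.1024 0.1548] ext [0.005 0.019 0.006]
green [376. 132.] 93 [ 0.7437 -0.3309  0.0829] ext [0.028 0.026 0.018]
green [364. 210.] 93 [ 0.547  -0.2927  0.0831] ext [0.026 0.026 0.013]
green [442. 225.] 89 [ 0.5048 -0.4856  0.0834] ext [0.025 0.025 0.016]
lid [217. 201.] 1268 z 0.15512937741361832 plane [-0.004  -0.0067  0.1579] circ (574.835205078125, 68.73987579345703) 47.87482833862305 mean [0.574244   0.06817504 0.15515561]
```

View pics/crop.png

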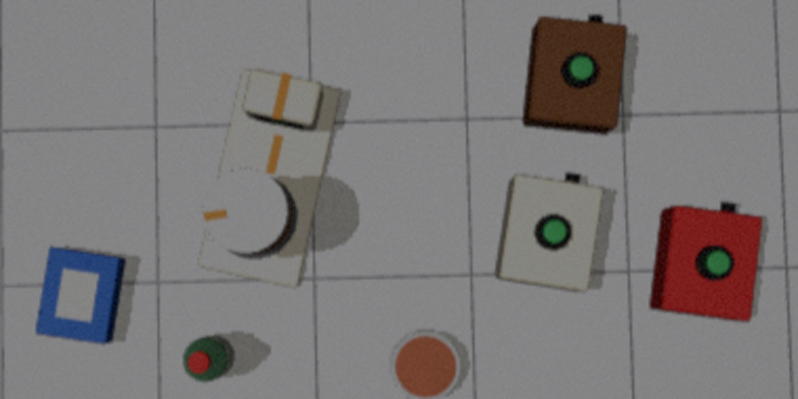

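The crop confirms the cream box (button at crop (553,232)) as the one to press. The lid stripe is at crop (215,215), so the label faces left. The jar reads about −1.2 rad and needs about 1.94 rad clockwise. I'll move over the lid with the fingers shut.

Request:
servo_tool(
  increments=[
    {"dx": -0.039, "dy": -0.028, "dz": -0.005},
    {"dx": -0.078, "dy": -0.057, "dz": -0.01},
    {"dx": -0.117, "dy": -0.085, "dz": -0.015},
    {"dx": -0.157, "dy": -0.113, "dz": -0.02},
    {"dx": -0.196, "dy": -0.142, "dz": -0.025},
    {"dx": -0.235, "dy": -0.17, "dz": -0.03},
    {"dx": -0.274, "dy": -0.198, "dz": -0.035},
    {"dx": -0.313, "dy": -0.227, "dz": -0.04},
    {"dx": -0.352, "dy": -0.255, "dz": -0.045},
    {"dx": -0.391, "dy": -0.283, "dz": -0.05},
    {"dx": -0.431, "dy": -0.312, "dz": -0.055},
    {"dx": -0.47, "dy": -0.34, "dz": -0.06},
    {"dx": -0.47, "dy": -0.34, "dz": -0.06},
    {"dx": -0.47, "dy": -0.34, "dz": -0.06},
  ],
  jaw=-1,
  grip_force=20,
)

```text
invalid input at $.increments[0]: expected keys dx, dy, dz, wx, wy, wz
```

Run:
```python
from cell import arm
import cv2, numpy as np
s=arm.read_state(); print({k:np.round(s[k],4) for k in("t","qpos","tool_pos","tcp_rot","ft_force","opening")})
f=arm.grab_frame("wrist"); print(f["K"].round(1).tolist(),f["mount"].round(4).tolist())
cv2.imwrite("pics/w1.png",f["pixels"][...,::-1]); np.savez("pics/w1.npz",**f,p=s["tool_pos"],q=s["tcp_rot"])
```

```text
{'t': np.float64(0.1), 'qpos': array([ 1.157 ,  0.4237,  1.6306,  0.    ,  1.0886, -0.019 ]), 'tool_pos': array([0.2401, 0.5765, 0.222 ]), 'tcp_rot': array([ 1.961e-01,  9.806e-01, -7.000e-04, -2.000e-04]), 'ft_force': array([ 0.1191, -0.5952, -0.2675]), 'opening': np.float64(0.0877)}
[[326.8, 0.0, 281.6], [0.0, 326.8, 210.6], [0.0, 0.0, 1.0]] [[-0.0002, -0.962, -0.273, 0.0743], [1.0, -0.0, -0.0005, -0.0008], [0.0005, -0.273, 0.962, -0.1618], [0.0, 0.0, 0.0, 1.0]]
```

View pics/w1.png

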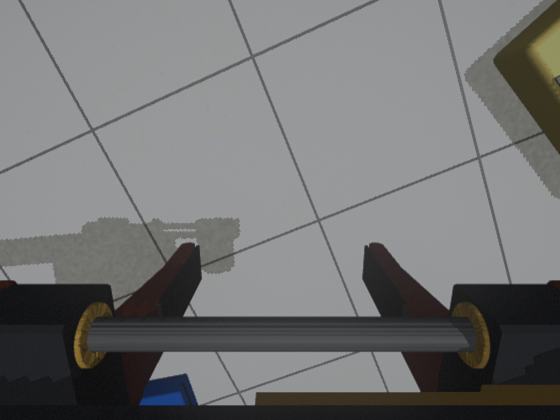

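Request:
servo_tool(
  increments=[
    {"dx": -0.045, "dy": -0.024, "dz": -0.008, "wx": 0, "wy": 0, "wz": 0},
    {"dx": -0.09, "dy": -0.047, "dz": -0.015, "wx": 0, "wy": 0, "wz": 0},
    {"dx": -0.134, "dy": -0.071, "dz": -0.023, "wx": 0, "wy": 0, "wz": 0},
    {"dx": -0.179, "dy": -0.095, "dz": -0.031, "wx": 0, "wy": 0, "wz": 0},
    {"dx": -0.223, "dy": -0.119, "dz": -0.039, "wx": 0, "wy": 0, "wz": 0},
    {"dx": -0.268, "dy": -0.142, "dz": -0.046, "wx": 0, "wy": 0, "wz": 0},
    {"dx": -0.313, "dy": -0.166, "dz": -0.054, "wx": 0, "wy": 0, "wz": 0},
    {"dx": -0.357, "dy": -0.19, "dz": -0.062, "wx": 0, "wy": 0, "wz": 0},
    {"dx": -0.402, "dy": -0.213, "dz": -0.07, "wx": 0, "wy": 0, "wz": 0},
    {"dx": -0.446, "dy": -0.237, "dz": -0.077, "wx": 0, "wy": 0, "wz": 0},
    {"dx": -0.491, "dy": -0.261, "dz": -0.085, "wx": 0, "wy": 0, "wz": 0},
    {"dx": -0.536, "dy": -0.285, "dz": -0.093, "wx": 0, "wy": 0, "wz": 0},
    {"dx": -0.58, "dy": -0.308, "dz": -0.1, "wx": 0, "wy": 0, "wz": 0},
    {"dx": -0.625, "dy": -0.332, "dz": -0.108, "wx": 0, "wy": 0, "wz": 0},
    {"dx": -0.625, "dy": -0.332, "dz": -0.108, "wx": 0, "wy": 0, "wz": 0},
    {"dx": -0.625, "dy": -0.332, "dz": -0.108, "wx": 0, "wy": 0, "wz": 0},
  ],
)

```text
t: 2.15
tool_pos: [0.6889, 0.0303, 0.3299]
tcp_rot: [0.196, 0.981, 0.0, -0.001]
ft_force: [-0.5, 0.8, -0.2]
opening: 0.0881
finger_force: 0.0
```

```bash
cat > w.py <<'E'
import sys
from cell import arm
import cv2, numpy as np
from scipy.spatial.transform import Rotation as R
def grab(n):
    s=arm.read_state(); print({k:np.round(s[k],4).tolist() for k in("t","qpos","tool_pos","tcp_rot","ft_force","opening")})
    f=arm.grab_frame("wrist"); T=np.eye(4); T[:3,:3]=R.from_quat(s["tcp_rot"]).as_matrix(); T[:3,3]=s["tool_pos"]
    f["T"]=T@f["mount"]; cv2.imwrite(f"pics/{n}.png",f["pixels"][...,::-1]); np.savez(f"pics/{n}.npz",**f); return f
E
python3 -c "
from w import *
grab('w2')"
```

```text
{'t': 2.15, 'qpos': [0.0265, 0.4304, 1.3674, 0.0004, 1.3455, -1.1491], 'tool_pos': [0.6889, 0.0303, 0.3299], 'tcp_rot': [0.1963, 0.9805, 0.0, -0.0008], 'ft_force': [-0.5155, 0.8392, -0.1645], 'opening': 0.0881}
```

View pics/w2.png

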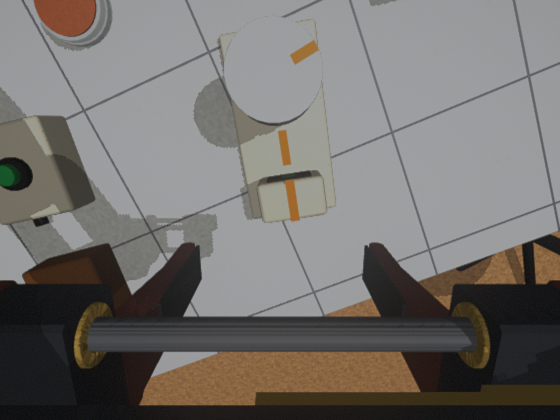

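The lid is at (273,70) with its stripe at (304,52), the base line at (285,147) and the head line at (292,200). I'll take precise angles from this view.

```bash
cat > m.py <<'E'
from h import *
def meas(n):
    f=dict(np.load(f"pics/{n}.npz")); P=cloud(f); M=masks(f); ok=f["range_z"]>0; L={}
    near=(abs(P[...,0]-.65)<.14)&(abs(P[...,1]-.05)<.1)
    k,l,st,ce=cv2.connectedComponentsWithStats((M["orange"]&ok&near).astype(np.uint8))
    for i in range(1,k):
        if st[i,4]<25: continue
        q=P[l==i]; d=np.linalg.svd(q[:,:2]-q[:,:2].mean(0))[2][0]
        print('orange',ce[i].round(),st[i,4],q.mean(0).round(4),'dir',round(float(np.arctan2(d[1],d[0])),3))
    a=ok&near&(P[...,2]>.135)&(P[...,2]<.185)&(P[...,0]<.65)
    k,l,st,ce=cv2.connectedComponentsWithStats(a.astype(np.uint8)); i=1+np.argmax(st[1:,4]); q=P[l==i]
    c0=np.median(q[:,2]); q=q[abs(q[:,2]-c0)<.006]
    (x,y),r=cv2.minEnclosingCircle((q[:,:2]*1e3).astype(np.float32))
    A=np.c_[q[:,:2]-[x/1e3,y/1e3],np.ones(len(q))]; c=np.linalg.lstsq(A,q[:,2],rcond=None)[0]
    print('lid',x,y,r,'mean',q.mean(0).round(4),'plane',c.round(4))
    b=ok&near&(P[...,2]>.05)&(P[...,2]<.075)&(P[...,0]>.66)
    hh=P[b]; h=hh[hh[:,2]>np.median(hh[:,2])-.004]; print('head',h.mean(0).round(4),cv2.minAreaRect((h[:,:2]*1e3).astype(np.float32)))
E
python3 -c "
from m import *
meas('w2')"
```

```text
orange [304.  52.] 259 [0.5725 0.1008 0.1534] dir -1.449
orange [284. 147.] 243 [0.6588 0.0457 0.0123] dir -0.241
orange [292. 199.] 330 [0.7211 0.0305 0.0703] dir -0.24
orange [ 77. 345.] 121 [ 0.6474 -0.0021  0.4306] dir -0.39
lid 576.640625 66.79060363769531 47.95308303833008 mean [0.5755 0.0672 0.1534] plane [-0.0032 -0.0089  0.1534]
head [0.7208 0.0305 0.0694] ((722.0137939453125, 30.025074005126953), (88.89360809326172, 56.86663055419922), 77.3358154296875)
```

Request:
servo_tool(
  increments=[
    {"dx": 0.016, "dy": -0.002, "dz": 0.03, "wx": 0, "wy": 0, "wz": 0},
    {"dx": 0.033, "dy": -0.004, "dz": 0.06, "wx": 0, "wy": 0, "wz": 0},
    {"dx": 0.05, "dy": -0.006, "dz": 0.09, "wx": 0, "wy": 0, "wz": 0},
    {"dx": 0.066, "dy": -0.008, "dz": 0.12, "wx": 0, "wy": 0, "wz": 0},
    {"dx": 0.076, "dy": -0.0095, "dz": 0.145, "wx": 0, "wy": 0, "wz": 0},
    {"dx": 0.082, "dy": -0.0095, "dz": 0.16, "wx": 0, "wy": 0, "wz": 0},
    {"dx": 0.082, "dy": -0.0095, "dz": 0.168, "wx": 0, "wy": 0, "wz": 0},
    {"dx": 0.082, "dy": -0.0095, "dz": 0.172, "wx": 0, "wy": 0, "wz": 0},
    {"dx": 0.082, "dy": -0.0095, "dz": 0.172, "wx": 0, "wy": 0, "wz": 0},
    {"dx": 0.082, "dy": -0.0095, "dz": 0.172, "wx": 0, "wy": 0, "wz": 0},
  ],
  jaw=-1,
  grip_force=20,
)

```text
t: 3.45
tool_pos: [0.6109, 0.0527, 0.1593]
tcp_rot: [0.196, 0.981, 0.0, 0.001]
ft_force: [0.2, -1.1, 0.4]
opening: 0.0004
finger_force: 0.0
```

Request:
servo_tool(
  increments=[
    {"dx": 0, "dy": 0, "dz": 0.002, "wx": 0, "wy": 0, "wz": 0},
    {"dx": 0, "dy": 0, "dz": 0.003, "wx": 0, "wy": 0, "wz": 0},
    {"dx": 0, "dy": 0, "dz": 0.003, "wx": 0, "wy": 0, "wz": 0},
  ],
)

```text
t: 3.82
tool_pos: [0.6102, 0.0528, 0.1556]
tcp_rot: [0.196, 0.981, -0.0, -0.0]
ft_force: [-0.2, 0.8, -0.2]
opening: 0.0009
finger_force: 0.0
```

Request:
servo_tool(
  increments=[
    {"dx": 0, "dy": 0, "dz": 0.001, "wx": 0, "wy": 0, "wz": 0},
    {"dx": 0, "dy": 0, "dz": 0.001, "wx": 0, "wy": 0, "wz": 0},
  ],
)

```text
t: 4.08
tool_pos: [0.6102, 0.0528, 0.1546]
tcp_rot: [0.196, 0.981, -0.0, -0.0]
ft_force: [-0.3, -0.9, -0.4]
opening: 0.0007
finger_force: 0.0
```

Request:
servo_tool(
  increments=[
    {"dx": 0, "dy": 0, "dz": 0.001, "wx": 0, "wy": 0, "wz": 0},
    {"dx": 0, "dy": 0, "dz": 0.001, "wx": 0, "wy": 0, "wz": 0},
  ],
)

```text
t: 4.32
tool_pos: [0.6104, 0.0528, 0.1538]
tcp_rot: [0.196, 0.981, 0.0, 0.0]
ft_force: [0.4, 0.5, 0.7]
opening: 0.0007
finger_force: 0.6
```

Request:
servo_tool(
  increments=[
    {"dx": 0, "dy": 0, "dz": 0.001, "wx": 0, "wy": 0, "wz": 0},
    {"dx": 0, "dy": 0, "dz": 0.001, "wx": 0, "wy": 0, "wz": 0},
  ],
)

```text
t: 4.58
tool_pos: [0.6106, 0.0528, 0.1531]
tcp_rot: [0.196, 0.981, 0.0, 0.0]
ft_force: [0.2, -0.5, 3.7]
opening: 0.0003
finger_force: 2.1
```

Request:
servo_tool(
  increments=[
    {"dx": 0, "dy": 0, "dz": 0.001, "wx": 0, "wy": 0, "wz": 0},
    {"dx": 0, "dy": 0, "dz": 0.0017, "wx": 0, "wy": 0, "wz": 0},
    {"dx": 0, "dy": 0, "dz": 0.0017, "wx": 0, "wy": 0, "wz": 0},
  ],
)

```text
t: 4.95
tool_pos: [0.611, 0.0528, 0.152]
tcp_rot: [0.196, 0.981, 0.0, 0.001]
ft_force: [-0.9, -0.8, 8.8]
opening: 0.0007
finger_force: 4.4
```

Request:
servo_tool(
  increments=[
    {"dx": 0.0001, "dy": -0.0025, "dz": 0, "wx": 0, "wy": 0, "wz": 4},
    {"dx": 0.0004, "dy": -0.0051, "dz": 0, "wx": 0, "wy": 0, "wz": 8},
    {"dx": 0.0008, "dy": -0.0076, "dz": 0, "wx": 0, "wy": 0, "wz": 12},
    {"dx": 0.0014, "dy": -0.0101, "dz": 0, "wx": 0, "wy": 0, "wz": 16},
  ],
)

```text
t: 5.45
tool_pos: [0.6063, 0.0446, 0.1522]
tcp_rot: [0.332, 0.943, 0.001, 0.001]
ft_force: [0.2, 2.8, 8.3]
opening: 0.0002
finger_force: 4.1
```

Request:
servo_tool(
  increments=[
    {"dx": 0.0001, "dy": -0.0025, "dz": 0.0003, "wx": 0, "wy": 0, "wz": 4},
    {"dx": 0.0004, "dy": -0.0051, "dz": 0.0003, "wx": 0, "wy": 0, "wz": 8},
    {"dx": 0.0008, "dy": -0.0076, "dz": 0.0003, "wx": 0, "wy": 0, "wz": 12},
    {"dx": 0.0014, "dy": -0.0101, "dz": 0.0003, "wx": 0, "wy": 0, "wz": 16},
    {"dx": 0.0022, "dy": -0.0125, "dz": 0.0003, "wx": 0, "wy": 0, "wz": 20},
    {"dx": 0.0032, "dy": -0.0148, "dz": 0.0003, "wx": 0, "wy": 0, "wz": 24},
  ],
)

```text
t: 6.2
tool_pos: [0.5949, 0.0349, 0.1521]
tcp_rot: [0.521, 0.854, 0.001, 0.001]
ft_force: [0.8, 2.0, 9.9]
opening: 0.0002
finger_force: 4.6
```

Request:
servo_tool(
  increments=[
    {"dx": 0.0001, "dy": -0.0025, "dz": 0, "wx": 0, "wy": 0, "wz": 4},
    {"dx": 0.0004, "dy": -0.0051, "dz": 0, "wx": 0, "wy": 0, "wz": 8},
    {"dx": 0.0008, "dy": -0.0076, "dz": 0, "wx": 0, "wy": 0, "wz": 12},
    {"dx": 0.0014, "dy": -0.0101, "dz": 0, "wx": 0, "wy": 0, "wz": 16},
    {"dx": 0.0022, "dy": -0.0125, "dz": 0, "wx": 0, "wy": 0, "wz": 20},
    {"dx": 0.0032, "dy": -0.0148, "dz": 0, "wx": 0, "wy": 0, "wz": 24},
  ],
)

```text
t: 6.95
tool_pos: [0.5806, 0.0306, 0.1522]
tcp_rot: [0.687, 0.727, 0.002, 0.002]
ft_force: [1.2, 0.0, 8.3]
opening: 0.0008
finger_force: 4.7
```

```bash
cat > st.py <<'E'
from w import *
from m import *
def stripe(n):
    f=grab(n); P=cloud(f); M=masks(f)["orange"]&(f["range_z"]>0)&(P[...,2]>.12)&(P[...,2]<.18)&(np.hypot(P[...,0]-.576,P[...,1]-.067)<.06)
    if M.sum()>15:
        q=P[M]; d=np.linalg.svd(q[:,:2]-q[:,:2].mean(0))[2][0]; c=q.mean(0)
        print('stripe',M.sum(),c.round(4),'az',np.arctan2(c[1]-.0668,c[0]-.5762).round(3),'dir',np.arctan2(d[1],d[0]).round(3))
    else: print('none')
if __name__=="__main__": stripe(sys.argv[1])
E
python3 st.py w3
```

```text
{'t': 6.95, 'qpos': [0.0323, 0.4479, 1.7816, 0.0, 0.9076, -0.0246], 'tool_pos': [0.5806, 0.0306, 0.1522], 'tcp_rot': [0.6867, 0.7269, 0.0016, 0.0016], 'ft_force': [1.1705, 0.0044, 8.3285], 'opening': 0.0008}
stripe 982 [0.6036 0.0881 0.1516] az 0.662 dir -2.468
```

Request:
servo_tool(
  increments=[
    {"dx": 0.0001, "dy": -0.0025, "dz": 0.0003, "wx": 0, "wy": 0, "wz": 4},
    {"dx": 0.0004, "dy": -0.0051, "dz": 0.0003, "wx": 0, "wy": 0, "wz": 8},
    {"dx": 0.0008, "dy": -0.0076, "dz": 0.0003, "wx": 0, "wy": 0, "wz": 12},
    {"dx": 0.0014, "dy": -0.0101, "dz": 0.0003, "wx": 0, "wy": 0, "wz": 16},
    {"dx": 0.0022, "dy": -0.0125, "dz": 0.0003, "wx": 0, "wy": 0, "wz": 20},
    {"dx": 0.0032, "dy": -0.0148, "dz": 0.0003, "wx": 0, "wy": 0, "wz": 24},
  ],
)

```text
t: 7.75
tool_pos: [0.5655, 0.0324, 0.1519]
tcp_rot: [0.823, 0.568, 0.001, 0.001]
ft_force: [-0.1, -3.1, 10.7]
opening: 0.0007
finger_force: 5.5
```

Request:
servo_tool(
  increments=[
    {"dx": 0.0001, "dy": -0.0025, "dz": 0, "wx": 0, "wy": 0, "wz": 4},
    {"dx": 0.0004, "dy": -0.0051, "dz": 0, "wx": 0, "wy": 0, "wz": 8},
    {"dx": 0.0008, "dy": -0.0076, "dz": 0, "wx": 0, "wy": 0, "wz": 12},
    {"dx": 0.0014, "dy": -0.0101, "dz": 0, "wx": 0, "wy": 0, "wz": 16},
    {"dx": 0.0022, "dy": -0.0125, "dz": 0, "wx": 0, "wy": 0, "wz": 20},
    {"dx": 0.0032, "dy": -0.0148, "dz": 0, "wx": 0, "wy": 0, "wz": 24},
  ],
)

```text
t: 8.5
tool_pos: [0.552, 0.0404, 0.1517]
tcp_rot: [0.923, 0.385, 0.001, 0.001]
ft_force: [-2.4, -5.3, 12.3]
opening: 0.0004
finger_force: 6.0
```

```bash
python3 st.py w4
```

```text
{'t': 8.5, 'qpos': [0.0522, 0.4132, 1.8425, -0.0017, 0.8836, 0.8339], 'tool_pos': [0.552, 0.0404, 0.1517], 'tcp_rot': [0.923, 0.3849, 0.0009, 0.001], 'ft_force': [-2.3754, -5.3158, 12.3177], 'opening': 0.0004}
stripe 992 [0.6107 0.0616 0.1513] az -0.151 dir 2.983
```

Request:
servo_tool(
  increments=[
    {"dx": 0.0001, "dy": -0.0018, "dz": -0.0003, "wx": 0, "wy": 0, "wz": 3},
    {"dx": 0.0002, "dy": -0.0035, "dz": -0.0004, "wx": 0, "wy": 0, "wz": 5.5},
    {"dx": 0.0002, "dy": -0.0035, "dz": -0.0004, "wx": 0, "wy": 0, "wz": 5.5},
  ],
)

```text
t: 8.93
tool_pos: [0.5493, 0.043, 0.1519]
tcp_rot: [0.94, 0.341, 0.001, 0.001]
ft_force: [-1.8, -4.4, 10.8]
opening: 0.0005
finger_force: 5.5
```

```bash
python3 st.py w5
```

```text
{'t': 8.925, 'qpos': [0.0572, 0.41, 1.8473, -0.0015, 0.8827, 0.9331], 'tool_pos': [0.5493, 0.043, 0.1519], 'tcp_rot': [0.9401, 0.341, 0.0006, 0.0008], 'ft_force': [-1.8042, -4.378, 10.7865], 'opening': 0.0005}
stripe 991 [0.61   0.0581 0.1516] az -0.252 dir 2.881
```

Request:
servo_tool(
  increments=[
    {"dx": 0, "dy": 0, "dz": -0.003, "wx": 0, "wy": 0, "wz": 0},
    {"dx": 0, "dy": 0, "dz": -0.015, "wx": 0, "wy": 0, "wz": 0},
    {"dx": 0, "dy": 0, "dz": -0.05, "wx": 0, "wy": 0, "wz": 0},
    {"dx": 0, "dy": 0, "dz": -0.1, "wx": 0, "wy": 0, "wz": 0},
    {"dx": 0, "dy": 0, "dz": -0.15, "wx": 0, "wy": 0, "wz": 0},
    {"dx": 0, "dy": 0, "dz": -0.18, "wx": 0, "wy": 0, "wz": 0},
    {"dx": 0, "dy": 0, "dz": -0.18, "wx": 0, "wy": 0, "wz": 0},
    {"dx": 0, "dy": 0, "dz": -0.18, "wx": 0, "wy": 0, "wz": 0},
  ],
)

```text
t: 9.98
tool_pos: [0.5479, 0.0437, 0.3297]
tcp_rot: [0.94, 0.341, -0.001, -0.0]
ft_force: [0.0, -0.5, -0.4]
opening: 0.0003
finger_force: 0.0
```

```bash
python3 st.py w6; python3 -c "
from m import *
meas('w6')"
```

```text
{'t': 9.975, 'qpos': [0.0579, 0.2027, 1.6848, 0.0001, 1.2559, 0.9326], 'tool_pos': [0.5479, 0.0437, 0.3297], 'tcp_rot': [0.94, 0.3411, -0.0009, -0.0003], 'ft_force': [0.015, -0.4986, -0.4125], 'opening': 0.0003}
stripe 216 [0.6097 0.0579 0.1538] az -0.259 dir 2.884
orange [383.  73.] 459 [0.722  0.03   0.0704] dir 2.898
orange [332. 108.] 267 [0.6595 0.0452 0.0123] dir 2.899
orange [309. 136.] 216 [0.6097 0.0579 0.1538] dir 2.884
orange [288. 356.] 57 [0.5674 0.0571 0.4307] dir -2.438
lid 576.8156127929688 66.89559173583984 48.03239059448242 mean [0.5781 0.0679 0.1534] plane [-0.0018 -0.0101  0.1534]
head [0.7219 0.0315 0.0695] ((722.33740234375, 30.22125816345215), (89.28211212158203, 57.46186447143555), 75.7582015991211)
```

View pics/w6.png

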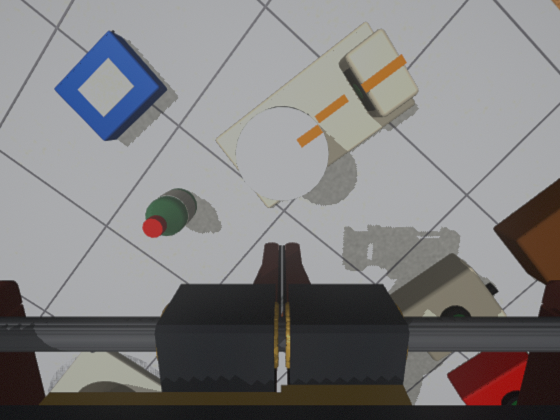

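The lid stripe at (309,136) is in line with the base line (332,108) and the head line (383,73), to within about 0.014 rad. The label faces the reader, so I'll go to the cream box's button.

Request:
servo_tool(
  increments=[
    {"dx": -0.031, "dy": 0.037, "dz": 0, "wx": 0, "wy": 0, "wz": 0},
    {"dx": -0.062, "dy": 0.074, "dz": 0, "wx": 0, "wy": 0, "wz": 0},
    {"dx": -0.092, "dy": 0.111, "dz": 0, "wx": 0, "wy": 0, "wz": 0},
    {"dx": -0.123, "dy": 0.148, "dz": 0, "wx": 0, "wy": 0, "wz": 0},
    {"dx": -0.154, "dy": 0.185, "dz": 0.02, "wx": 0, "wy": 0, "wz": 0},
    {"dx": -0.185, "dy": 0.222, "dz": 0.05, "wx": 0, "wy": 0, "wz": 0},
    {"dx": -0.215, "dy": 0.2587, "dz": 0.09, "wx": 0, "wy": 0, "wz": 0},
    {"dx": -0.215, "dy": 0.2587, "dz": 0.14, "wx": 0, "wy": 0, "wz": 0},
    {"dx": -0.215, "dy": 0.2587, "dz": 0.19, "wx": 0, "wy": 0, "wz": 0},
    {"dx": -0.215, "dy": 0.2587, "dz": 0.21, "wx": 0, "wy": 0, "wz": 0},
    {"dx": -0.215, "dy": 0.2587, "dz": 0.21, "wx": 0, "wy": 0, "wz": 0},
    {"dx": -0.215, "dy": 0.2587, "dz": 0.21, "wx": 0, "wy": 0, "wz": 0},
  ],
)

```text
t: 11.52
tool_pos: [0.5507, -0.2931, 0.1224]
tcp_rot: [0.94, 0.341, 0.001, 0.001]
ft_force: [1.2, -0.6, 1.2]
opening: 0.0005
finger_force: 0.0
```

Run:
```python
from w import *
from h import *
f=grab('w7'); P=cloud(f); M=masks(f)["green"]&(f["range_z"]>0)
k,l,st,ce=cv2.connectedComponentsWithStats(M.astype(np.uint8))
for i in range(1,k):
    if st[i,4]>40: print(ce[i].round(),st[i,4],np.median(P[l==i],0).round(4),np.ptp(P[l==i],0).round(3))
```

```text
{'t': 11.525, 'qpos': [-0.5082, 0.5439, 1.6979, 0.0, 0.8973, 0.3662], 'tool_pos': [0.5507, -0.2931, 0.1224], 'tcp_rot': [0.94, 0.3412, 0.0009, 0.001], 'ft_force': [1.2396, -0.6409, 1.1913], 'opening': 0.0005}
[546.  27.] 1320 [ 0.7401 -0.3272  0.0813] [0.023 0.026 0.012]
[280. 232.] 788 [ 0.5527 -0.2913  0.0816] [0.025 0.025 0.044]
```

View pics/w7.png

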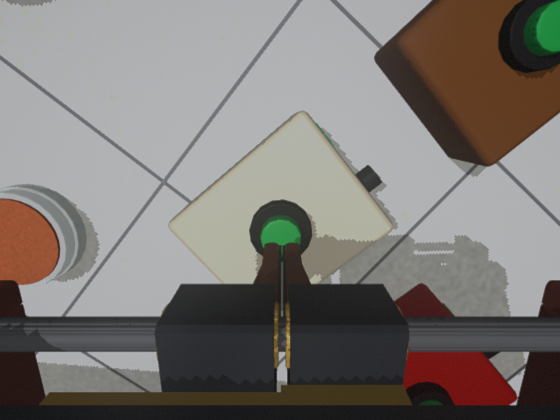

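Closer up, the cream box's button is at (280,232), directly beneath the fingertip. I'll press it.

Request:
servo_tool(
  increments=[
    {"dx": 0, "dy": 0, "dz": 0.02, "wx": 0, "wy": 0, "wz": 0},
    {"dx": 0, "dy": 0, "dz": 0.035, "wx": 0, "wy": 0, "wz": 0},
    {"dx": 0, "dy": 0, "dz": 0.041, "wx": 0, "wy": 0, "wz": 0},
    {"dx": 0, "dy": 0, "dz": 0.045, "wx": 0, "wy": 0, "wz": 0},
    {"dx": 0, "dy": 0, "dz": 0.046, "wx": 0, "wy": 0, "wz": 0},
    {"dx": 0, "dy": 0, "dz": 0.046, "wx": 0, "wy": 0, "wz": 0},
  ],
)

```text
t: 12.32
tool_pos: [0.5489, -0.2923, 0.0762]
tcp_rot: [0.94, 0.341, -0.001, -0.001]
ft_force: [-7.3, 4.1, 16.2]
opening: 0.0001
finger_force: 8.0
```

Request:
servo_tool(
  increments=[
    {"dx": 0, "dy": 0, "dz": 0.001, "wx": 0, "wy": 0, "wz": 0},
    {"dx": 0, "dy": 0, "dz": 0.002, "wx": 0, "wy": 0, "wz": 0},
    {"dx": 0, "dy": 0, "dz": 0.002, "wx": 0, "wy": 0, "wz": 0},
  ],
)

```text
t: 12.7
tool_pos: [0.549, -0.2923, 0.0759]
tcp_rot: [0.94, 0.341, -0.0, -0.001]
ft_force: [-12.0, 6.8, 30.0]
opening: 0.0009
finger_force: 15.2
```

The fingertip stopped hard about 2 mm down, so it probably caught the collar. I'll back off and look closely at the button and its collar.

Request:
servo_tool(
  increments=[
    {"dx": 0, "dy": 0, "dz": -0.01, "wx": 0, "wy": 0, "wz": 0},
    {"dx": 0, "dy": 0, "dz": -0.04, "wx": 0, "wy": 0, "wz": 0},
    {"dx": -0.03, "dy": 0, "dz": -0.06, "wx": 0, "wy": 0, "wz": 0},
    {"dx": -0.06, "dy": 0, "dz": -0.06, "wx": 0, "wy": 0, "wz": 0},
    {"dx": -0.06, "dy": 0, "dz": -0.06, "wx": 0, "wy": 0, "wz": 0},
    {"dx": -0.06, "dy": 0, "dz": -0.06, "wx": 0, "wy": 0, "wz": 0},
  ],
)

```text
t: 13.45
tool_pos: [0.5039, -0.3311, 0.1326]
tcp_rot: [0.94, 0.341, 0.0, -0.0]
ft_force: [0.3, 0.4, 0.1]
opening: 0.0009
finger_force: 0.0
```

Run:
```python
from w import *
from h import *
f=grab('w8'); P=cloud(f); M=masks(f)["green"]&(f["range_z"]>0)&(abs(P[...,1]+.293)<.04)&(abs(P[...,0]-.55)<.04)
q=P[M]; z=np.percentile(q[:,2],70); t=q[abs(q[:,2]-z)<.0025]
print('green z pct',np.percentile(q[:,2],[5,30,50,70,95]).round(4),'circ',cv2.minEnclosingCircle((t[:,:2]*1e3).astype(np.float32)),t.mean(0))
c=t[:,:2].mean(0); r=np.hypot(P[...,0]-c[0],P[...,1]-c[1])*1e3
for a in range(0,40,2):
    m=(r>=a)&(r<a+2)&(f["range_z"]>0)&(P[...,2]<.1)
    if m.any(): print(a,np.percentile(P[m][:,2],[10,50,90]).round(4),f["pixels"][m].mean(0).round())
im=f["pixels"][...,::-1]; v,u=np.argwhere(M).mean(0).astype(int)
c=im[max(0,v-70):v+70,max(0,u-90):u+90]; cv2.imwrite("pics/w8c.png",cv2.resize(c,None,fx=4,fy=4,interpolation=cv2.INTER_CUBIC))
```

```text
{'t': 13.45, 'qpos': [-0.6012, 0.5044, 1.7401, 0.0003, 0.897, 0.2738], 'tool_pos': [0.5039, -0.3311, 0.1326], 'tcp_rot': [0.9401, 0.3408, 0.0001, -0.0], 'ft_force': [0.3256, 0.3698, 0.0995], 'opening': 0.0009}
green z pct [0.0804 0.0812 0.0816 0.0819 0.0827] circ ((548.9013671875, -294.4462585449219), 13.306289672851562) [ 0.54901602 -0.29441632  0.08158593]
0 [0.081  0.0817 0.0826] [ 58. 149.  79.]
2 [0.081  0.0818 0.0826] [ 57. 149.  79.]
4 [0.0808 0.0817 0.0825] [ 58. 149.  80.]
6 [0.0809 0.0817 0.0825] [ 58. 149.  80.]
8 [0.081  0.0817 0.0826] [ 59. 150.  80.]
10 [0.0807 0.0816 0.0825] [ 58. 149.  79.]
12 [0.0779 0.0806 0.0816] [ 53. 114.  66.]
14 [0.0708 0.0717 0.0726] [54. 58. 52.]
16 [0.0708 0.0717 0.0725] [54. 57. 53.]
18 [0.0708 0.0717 0.0726] [55. 57. 54.]
20 [0.0698 0.0712 0.0722] [69. 71. 66.]
22 [0.0589 0.0597 0.0607] [161. 162. 151.]
24 [0.0589 0.0597 0.0606] [168. 168. 156.]
26 [0.0588 0.0597 0.0605] [176. 177. 165.]
28 [0.0589 0.0597 0.0606] [178. 179. 168.]
30 [0.0589 0.0597 0.0606] [178. 179. 168.]
32 [0.0589 0.0597 0.0606] [178. 179. 168.]
34 [0.0589 0.0597 0.0605] [178. 179. 168.]
36 [0.0588 0.0597 0.0606] [178. 179. 168.]
38 [0.0589 0.0597 0.0605] [178. 179. 168.]
```

View pics/w8c.png

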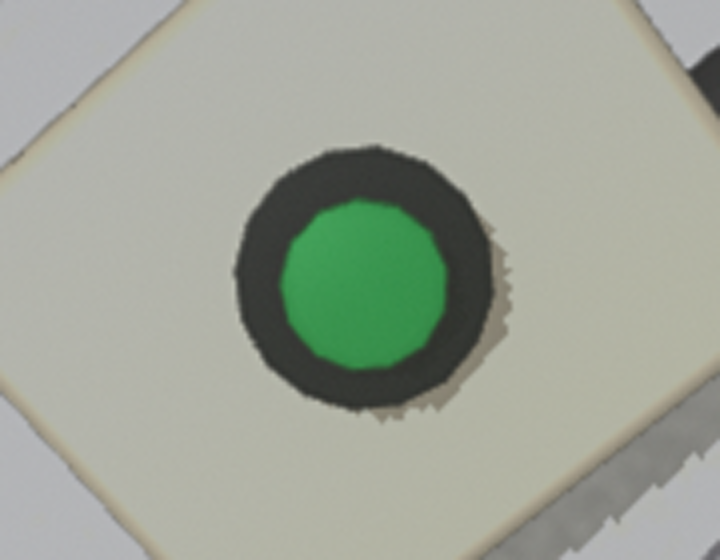

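The close-up (button centre near crop (365,285)) explains the hard stop. The button top is at 0.0817 m and the collar at 0.0717 m. The stop at about 0.0758 m is therefore the button's full 6 mm of travel, above the collar. It was fully pressed and has sprung back, and the arm is clear.

```bash
python3 -c "
from cell import arm
print(arm.sign_off())"
```

```text
the job is handed in; nothing more can be done
None
```

The job is handed in after about 13.5 s: the jar's label faces the reader to within about 0.02 rad, pressed at no more than 12.3 N in the readings taken, and then the green button on the cream box was pushed down its full 6 mm and released.

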